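# Empty the top tray, peel it off the stack and show it over the light plate

### The job

Two steel dowels are left in the top tray of the stack: drop each of them end-down into a hole of its own in the aluminium pin block, all the way down. The empty tray sticks to the trays below, so take it by the upright tab on its corner and peel it off tab corner first, tilting it up while the opposite corner is still down; the rest of the stack stays where it is. Then hold the tray up roughly level over the middle of the light plate, a good hand's breadth above it, and finish while still holding it there; do not shift the other things on the bench.

Things in the scene. Friction and masses are not known exactly. Their poses are not given: they have to be found in the camera images.
- stack: the lower part of the stack: grey trays nested on a steel base plate of 220 x 170 mm, together 45 mm high, 1.8 kg, loose on the bench; origin at the centre of its underside, z up, x along its long side
- tray: top tray, grey plastic, about 150 g: flange 200 (x) x 150 (y) mm, 4 thick, round a well sunk 14 mm below it into the next tray (4 mm play). Origin: tray centre at the flange's underside (45 mm above the bench at first). Six square sockets, 17 mm wide, 15 deep. Grip tab at its -x,-y corner. It sticks to the stack near its four corners, where spring pads press on the flange's long edges (about 4 N of drag each); each corner lets go some 6 mm up
- tray_tab (a point): centre of the upright grip tab on the top tray's corner, at (-80, -60, 20) mm in the tray's frame; axes as the tray's. A grey upright plate 30 mm long, 10 thick, 32 high (4 to 36 mm above the flange's underside); its length runs along the tray's diagonal, direction (0.8, 0.6) in the tray's frame; pinch it across its thickness
- tray_far (a point): point under the flange of the top tray at the corner opposite the tab, at (95, 70, 0) mm in the tray's frame
- stack_far (a point): the point of the lower stack on which tray_far rests while that corner is down
- pin_a_center (a point): centre of a plain steel dowel, 14 mm diameter, 70 mm long, about 84 g, both ends alike, standing in a socket of the top tray (its centre 69 mm above the bench, the upper 55 mm free); z along the dowel
- pin_b_center (a point): centre of the other dowel, the same; stands in another socket, 85 mm from the first
- block: aluminium pin block fixed to the bench, 140 (x) x 50 (y) x 50 (z) mm; origin at the centre of its underside; three round vertical holes in a row along its x
- block_hole0 (a point): mouth centre of a hole in the pin block, 50 mm above the bench; hole 17 mm across, 40 mm deep, chamfered; neighbours 45 mm apart. A dowel down on its floor has its centre 5 mm below the mouth
- block_hole1 (a point): mouth centre of a hole in the pin block, 50 mm above the bench; hole 17 mm across, 40 mm deep, chamfered; neighbours 45 mm apart. A dowel down on its floor has its centre 5 mm below the mouth
- block_hole2 (a point): mouth centre of a hole in the pin block, 50 mm above the bench; hole 17 mm across, 40 mm deep, chamfered; neighbours 45 mm apart. A dowel down on its floor has its centre 5 mm below the mouth
- panel: light plate fixed to the bench: a grey flat case 200 (x) x 170 (y) mm with a white face, 30 mm high; origin at the centre of its underside
- cup: bystander: white drinking cup, 72 mm across, 85 high; origin under its centre
- screwdriver: bystander: screwdriver lying on the bench, 180 mm long, along its x; origin under its middle
- spacer: bystander: aluminium spacer bar, 60 x 26 x 20 mm; origin under its centre
- collar: bystander: steel collar, 36 mm across, 16 high; origin under its centre
- clip: bystander: small black U-shaped clip, 30 x 18 x 18 mm; origin under its centre
- oiler: bystander: white oil bottle, 52 mm across, 130 high; origin under its centre
Mind the look-alikes: they are no part of the job. What is shaped like the tray but blue or yellow is not meant.

How it is judged (in metres and radians):
On the way, in this order (a step that is already met when the one before it is completed fails the run):
1. both dowels stand fully down in holes of the pin block, let go ((horizontal distance between pin_a_center and block_hole0 below 0.006 m or horizontal distance between pin_a_center and block_hole1 below 0.006 m or horizontal distance between pin_a_center and block_hole2 below 0.006 m) and height (world z) of each of pin_a_center, pin_b_center below 0.053 m and angle between each of pin_a_center, pin_b_center's own z axis and vertical below 0.15 rad and (horizontal distance between pin_b_center and block_hole0 below 0.006 m or horizontal distance between pin_b_center and block_hole1 below 0.006 m or horizontal distance between pin_b_center and block_hole2 below 0.006 m) and contact force between the fingers and pin_a below 0.1 N and contact force between the fingers and pin_b below 0.1 N), for 0.2 s.
2. the tray is peeled: tilted up by more than 5 degrees while its far corner is still down within 12 mm (angle between tray's own z axis and vertical above 0.09 rad and distance between tray_far and stack_far below 0.012 m and z of tray_tab in the frame of stack above 0.078 m), for 0.05 s.
At the end, for the whole second after the job is handed in: Dowels down in holes (6 mm off axis, centre below 53 mm, 0.15 rad upright); tray held still in the fingers, within 50 mm of the light plate's centre sideways, 100 to 280 mm above the bench, level within 0.35 rad, off the plate; rest of the stack within 25 mm of its place ((horizontal distance between pin_a_center and block_hole0 below 0.006 m or horizontal distance between pin_a_center and block_hole1 below 0.006 m or horizontal distance between pin_a_center and block_hole2 below 0.006 m) and height (world z) of each of pin_a_center, pin_b_center below 0.053 m and angle between each of pin_a_center, pin_b_center's own z axis and vertical below 0.15 rad and (horizontal distance between pin_b_center and block_hole0 below 0.006 m or horizontal distance between pin_b_center and block_hole1 below 0.006 m or horizontal distance between pin_b_center and block_hole2 below 0.006 m) and contact force between the fingers and tray above 1 N and contact force between tray and panel below 0.1 N and horizontal distance between tray and panel below 0.05 m and height (world z) of tray between 0.1 and 0.28 m and angle between tray's own z axis and vertical below 0.35 rad and linear speed of tray below 0.03 m/s and distance of stack from where it was at the start of the episode below 0.025 m and angle between stack's own z axis and vertical below 0.05 rad); the arm keeps its last pose, push and grip.
It fails at once if the rest of the stack is lifted or tipped with the tray, or shifted (height (world z) of stack above 0.012 m or distance of stack from where it was at the start of the episode above 0.03 m).
It fails at once if a bystander is shifted by more than 40 mm (distance of any of cup, screwdriver, spacer, collar, clip, oiler from where it was at the start of the episode above 0.04 m).
It also fails if it takes over 67 s, if anything falls off the work surface, if the arm or the gripper's body presses on something with over 40 N, if the wrist force passes 120 N, or if a joint passes its speed limit or range.

### The arm

A 7-joint arm with a two-finger parallel gripper is mounted at the origin on the work surface. World frame = base frame: x ahead of the robot, y to its left, z up, the work surface at z = 0. Lengths are in m, angles in degrees, forces in N, time in s.
With the tool pointing down it reaches from about 0.35 to 0.775 m from the base axis. Payload 3.1 kg.
Tool frame: the origin (TCP) lies at the very end of the fingers, on their centre line; the grasp point (between the pads) lies 19 mm behind it; z points along the fingers, y is the line along which they close (so a half turn about z gives the same grasp; the last joint's range is limited). The gripper opens to 85 mm and grips with 20 to 120 N. Pads are 22 mm wide; open, the fingers measure 114 mm over their backs; the gripper's body (76 mm by 85 mm) begins 54 mm behind the grasp point. The pads swing forward as they close: fully open they stand 13 mm farther back than shut.
Start: joints at [-72.92, 17.813, 0.802, 86.603, -0.252, 75.585, -1.558], TCP at [0.183, 0.519, 0.231] pointing down, gripper open.
Joint ranges: [-154.91, 154.91], [-16.99, 109.72], [-72.82, 74.43], [7.12, 147.25], [-82.49, 262.49], [11.32, 116.49], [-174.64, 174.64]. Speed limits (degrees/s): [159.86, 159.86, 180, 180, 180, 180, 180].

### API

Orientations are given as a 3x3 rotation matrix whose columns are the frame's x, y, z axes.
In Python, from station import env gives the robot as it stands. The module is installed in compiled form; this text tells all that it offers.
- The arm moves only by the shell command python3 -m inch 'ROWS' [FORCE]. ROWS is JSON, a list of rows, each a list of 7 numbers: the turn, a rotation vector about the world's x, y, z in rad, then the shift along the world's x, y, z in m, then the closure, from 0 (fully open) to 1 (shut). In form: [[wx, wy, wz, dx, dy, dz, gripper], ...]. A call has 1 to 8 rows; each row is the pose to reach, as a shift and turn from the pose commanded when the call began; what a row does not reach only later rows make up. A row lasts 1/10 s, in which the tool goes at most 50 mm and 8.59 degrees, less where a joint would pass 70% of its speed; a pose out of reach is approached as far as the arm can. A call with a gripper value outside its range is refused whole. The fingers move at their own pace and stop on an object; FORCE is the grip in N (left out, the last holds). Time passes only in rows, so rows that repeat a pose let the fingers close. It gives the time, the measured TCP pose, the force, the opening and the grip force at its end, in the units of the state.
- env.observe(): the state, without advancing time (a new reading comes with each control period).
- env.snapshot(name): name is "scene" or "top" or "wrist"; returns a dict with "pixels" (420x560x3 uint8, blue, green, red), "z_map" (420x560 float32, m along the optical axis (not along the pixel's ray), 0 where there is no reading), "fov_y" (degrees; the focal length in pixels is half the picture's height over the tangent of half this angle, whatever the lens; pixels are square), "cx", "cy" (the principal point, pixels), "eye" and "orientation" of the camera in the world. Camera axes: x right, y down, z forward; pixel columns grow to the right and rows downward; lengths in m; the calibration is good to about 2 mm. A picture is of the moment at which its call begins.
- env.job_done(): hands the job in; it is judged then, once.
The state is a dict: "time": time; "q": joint angles; "joint_velocities": joint speeds; "joint_torque": joint torques, N m; "position": TCP position; "eef_rot": TCP orientation; "contact_force": force on the tool from outside, world axes, zero at the start; "moment": the same for the moment, N m; "grip_width": finger opening in m; "grip_force": force on a finger pad.
Only numpy, scipy, OpenCV 4.12 (cv2) and the standard library are available. Lean on these libraries where they do the work, as an engineer would, in place of code of your own. Each camera call takes 0.05 s, during which the arm holds its last target. There are 200 camera calls.

## Working session

There is one attempt and no reset: what is moved stays moved. The work goes in short steps, Python scripts to look and compute and a shell command to move; the robot and the scene stay as the last step left them, time stands still between calls to the robot, and variables do not carry over. Pictures are saved under pics/ and viewed, at most 10 in all, crops included, and the job is handed in when it is done.

```bash
mkdir -p pics; cat > h.py <<'E'
import numpy as np, cv2
from station import env
def snap(n):
    s=env.snapshot(n); np.savez('last_'+n+'.npz',**{k:np.asarray(v) for k,v in s.items()}); return s
def load(n): return {k:v for k,v in np.load('last_'+n+'.npz').items()}
def cloud(s):
    z=s['z_map'].astype(float); H,W=z.shape; f=H/2/np.tan(np.radians(float(s['fov_y']))/2)
    v,u=np.mgrid[:H,:W]
    P=np.dstack([(u-s['cx'])*z/f,(v-s['cy'])*z/f,z])
    P=P@np.asarray(s['orientation']).T+np.asarray(s['eye']); P[z==0]=np.nan
    return P
E
python3 - <<'E'
from h import *
for n in('top','scene'):
    s=snap(n); cv2.imwrite(f'pics/{n}0.png',s['pixels']); print(n,s['eye'],s['orientation'],s['fov_y'])
o=env.observe(); print(o['time'],o['position'],o['eef_rot'],o['grip_width'])
E
```

```text
top [0.42358029 0.0011897  1.09306949] [[ 0.02270378 -0.99650429  0.08039739]
 [-0.99956746 -0.02112262  0.02046305]
 [-0.01869332 -0.08082721 -0.99655282]] 55.7209257809599
scene [ 1.34680193 -0.03894329  0.63499649] [[ 0.03949234  0.53525283 -0.84376819]
 [ 0.9991942  -0.02720749  0.02950766]
 [-0.00716276 -0.84425361 -0.53589601]] 56.80512315459601
0.1 [0.18304601 0.51792918 0.23031253] [[-9.42868483e-01  3.33164488e-01 -6.69448948e-04]
 [ 3.33165154e-01  9.42866152e-01 -2.09773429e-03]
 [-6.76898176e-05 -2.20092461e-03 -9.99997576e-01]] 0.08560888990819392
```

View pics/top0.png

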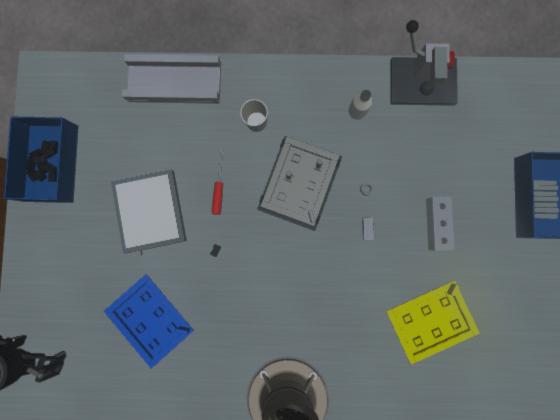

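View pics/scene0.png

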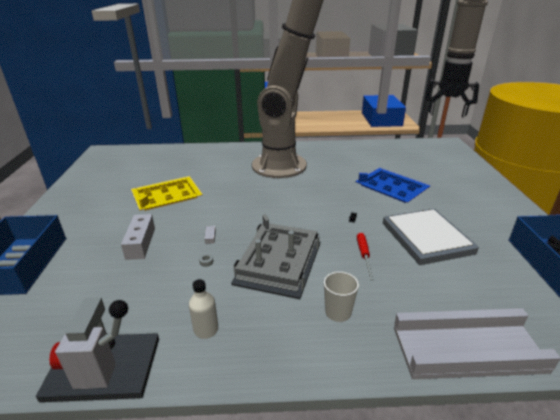

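Top view: the grey stack is at (300,182), with dowels at (289,176) and (319,166) and the tab near (309,214). The pin block is at (442,223) and the light plate at (148,211). Look-alikes are the blue tray (148,320) and the yellow tray (433,322). Grey matches the description, so I'll measure that one.

```bash
python3 - <<'E'
from h import *
s=load('top');P=cloud(s)
def rect(name,sl,zlo,zhi):
    Q=P[sl].reshape(-1,3);Q=Q[(Q[:,2]>zlo)&(Q[:,2]<zhi)]
    r=cv2.minAreaRect(Q[:,:2].astype(np.float32)); print(name,len(Q),np.round(r[0],4),np.round(r[1],4),r[2],'medz',np.median(Q[:,2])); return Q
rect('block',np.s_[185:260,420:465],.044,.06)
rect('panel',np.s_[160:260,100:195],.02,.04)
rect('flange',np.s_[130:235,250:345],.040,.056)
rect('base',np.s_[130:235,250:345],.004,.056)
Q=rect('high',np.s_[130:235,250:345],.062,.14)
k,l,st,c=cv2.connectedComponentsWithStats(((P[...,2]>.062)&(P[...,2]<.14)).astype(np.uint8)[130:235,250:345])
for i in range(1,k):
    q=P[130:235,250:345][l==i]; print(st[i],q.mean(0).round(4),q.min(0).round(4),q.max(0).round(4), np.median(q[q[:,2]>q[:,2].max()-.006],0).round(4))
a=cv2.resize(s['pixels'][130:240,245:345],None,fx=5,fy=5,interpolation=2)
b=cv2.resize(s['pixels'][180:265,415:470],None,fx=5,fy=5,interpolation=2); b=cv2.copyMakeBorder(b,0,550-b.shape[0],0,0,0)
cv2.imwrite('pics/crop.png',np.hstack([a,b]))
g=cv2.cvtColor(s['pixels'],7-1)
# holes: dark blobs in block
sub=g[190:258,425:460]; 
k,l,st,c=cv2.connectedComponentsWithStats((sub<np.median(sub[25:40,12:22])*.72).astype(np.uint8))
f=210/np.tan(np.radians(float(s['fov_y']))/2)
for i in range(1,k):
    if 8<st[i,4]<100:
        u,v=c[i]+[425,190]; d=s['orientation']@np.array([(u-s['cx'])/f,(v-s['cy'])/f,1]); t=(.05-s['eye'][2])/d[2]; print(u,v,st[i,4],(s['eye']+t*d).round(4))
E
```

```text
block 977 [ 0.4699 -0.3965] [0.1388 0.0527] 2.2911789417266846 medz 0.049029331393259934
panel 4537 [0.4877 0.3899] [0.2003 0.1711] 12.736445426940918 medz 0.028047970038279857
flange 1884 [ 0.5756 -0.022 ] [0.1696 0.2005] 70.95954895019531 medz 0.04765728211795095
base 4813 [ 0.5785 -0.0142] [0.2892 0.2604] 0.3653901219367981 medz 0.03439551307950106
high 125 [ 0.5493 -0.025 ] [0.0873 0.1573] 83.32196807861328 medz 0.08425681509351479
[67 29  6  8 40] [ 0.6151 -0.0696  0.095 ] [ 0.6097 -0.0766  0.0637] [ 0.6233 -0.0631  0.1065] [ 0.6174 -0.0705  0.103 ]
[36 41  6  7 36] [0.5842 0.0085 0.0955] [0.5792 0.0017 0.0644] [0.5913 0.0147 0.1059] [0.5854 0.0093 0.1028]
[58 80  7 12 49] [ 0.4799 -0.0522  0.0784] [ 0.467  -0.0594  0.0629] [ 0.4951 -0.044   0.0832] [ 0.4796 -0.0517  0.0794]
441.90909090909093 205.9090909090909 22 [ 0.5152 -0.3944  0.05  ]
442.90909090909093 222.9090909090909 22 [ 0.4708 -0.3965  0.05  ]
443.75 240.25 20 [ 0.4258 -0.3983  0.05  ]
```

View pics/crop.png

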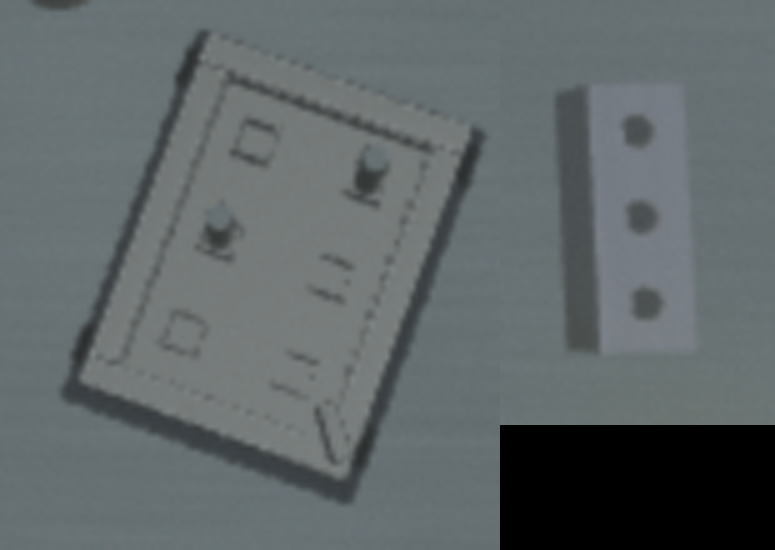

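The crop confirms the choice. The grey tray has two dowels, at crop (220,225) and (370,170), 86 mm apart as they should be, and the tab is at (330,435). The block holes at (637,130), (642,217) and (648,302) are 45 mm apart, which also matches. I'll hover over dowel B first.

```bash
python3 -m inch '[[0,0,0,0.38,-0.49,0.01,0],[0,0,0,0.38,-0.49,0.01,0],[0,0,0,0.38,-0.49,0.01,0],[0,0,0,0.38,-0.49,0.01,0],[0,0,0,0.38,-0.49,0.01,0],[0,0,0,0.38,-0.49,0.01,0],[0,0,0,0.38,-0.49,0.01,0],[0,0,0,0.38,-0.49,0.01,0]]'; python3 -c "
from station import env;o=env.observe();print(o['q'],o['position'])"
```

```text
time: 0.9
position: [0.429, 0.2007, 0.2376]
eef_rot: [[-0.943, 0.333, -0.0], [0.333, 0.943, 0.0], [0.0, 0.0, -1.0]]
contact_force: [0.3, 1.4, -1.0]
grip_width: 0.0854
grip_force: 0.0
[-42.30748173   8.59130506  17.35604074  97.81464262  -2.67314923
  74.00815587  46.15079055] [0.42896823 0.20067412 0.23757497]
```

```bash
python3 -m inch '[[0,0,0,0.135,-0.17,0,0],[0,0,0,0.135,-0.17,0,0],[0,0,0,0.135,-0.17,0,0],[0,0,0,0.135,-0.17,0,0],[0,0,0,0.135,-0.17,0,0],[0,0,0,0.135,-0.17,0,0],[0,0,0,0.135,-0.17,0,0]]'; python3 - <<'E'
from h import *
s=snap('wrist');cv2.imwrite('pics/w1.png',s['pixels']);print(s['eye'],s['orientation'],s['fov_y'])
P=cloud(s)
m=((P[...,2]>.095)&(P[...,2]<.115)).astype(np.uint8)
k,l,st,c=cv2.connectedComponentsWithStats(m)
for i in range(1,k):
    if st[i,4]>20: q=P[l==i];print(st[i],q.mean(0).round(4),q.min(0).round(4),q.max(0).round(4))
m=((P[...,2]>.072)&(P[...,2]<.09)).astype(np.uint8)
k,l,st,c=cv2.connectedComponentsWithStats(m)
for i in range(1,k):
    if st[i,4]>20: q=P[l==i];print('tab?',st[i],q.mean(0).round(4),q.min(0).round(4),q.max(0).round(4),cv2.minAreaRect(q[:,:2].astype(np.float32)))
E
```

```text
time: 1.6
position: [0.5627, 0.0333, 0.237]
eef_rot: [[-0.943, 0.333, -0.002], [0.333, 0.943, 0.001], [0.002, 0.0, -1.0]]
contact_force: [-0.6, 1.1, 0.7]
grip_width: 0.085
grip_force: 0.0
[0.49441435 0.05661238 0.37943541] [[ 3.32822221e-01  9.04924467e-01  2.65218924e-01]
 [ 9.42989413e-01 -3.19214465e-01 -9.41970909e-02]
 [-5.79535454e-04  2.81449523e-01 -9.59575860e-01]] 70.46730861129608
[257 221  14  15 173] [0.5862 0.0098 0.1026] [0.5805 0.0025 0.0953] [0.5941 0.0161 0.1053]
[197 270  15  15 170] [ 0.6171 -0.0678  0.1022] [ 0.6115 -0.0756  0.0952] [ 0.6251 -0.062   0.105 ]
tab? [157 131  29  29 371] [ 0.4818 -0.0505  0.0795] [ 0.4669 -0.0603  0.0722] [ 0.4967 -0.0428  0.0832] ((0.481828898191452, -0.05169916898012161), (0.030165374279022217, 0.010704535990953445), 17.267616271972656)
tab? [258 214  14   9  64] [0.5828 0.0117 0.0812] [0.5805 0.0036 0.072 ] [0.5898 0.0161 0.09  ] ((0.5839192271232605, 0.011145096272230148), (0.013672113418579102, 0.006253744475543499), 62.30134582519531)
tab? [201 260  15  14 102] [ 0.6149 -0.0655  0.0812] [ 0.6116 -0.0741  0.0723] [ 0.6231 -0.0622  0.0899] ((0.6157058477401733, -0.06643787026405334), (0.013780687935650349, 0.007571246009320021), 46.75555419921875)
tab? [355 297  23  47 305] [0.7447 0.0766 0.0804] [0.7166 0.0677 0.072 ] [0.7762 0.0876 0.0859] ((0.7463647723197937, 0.07752764970064163), (0.019561558961868286, 0.059616126120090485), 89.49463653564453)
```

View pics/w1.png

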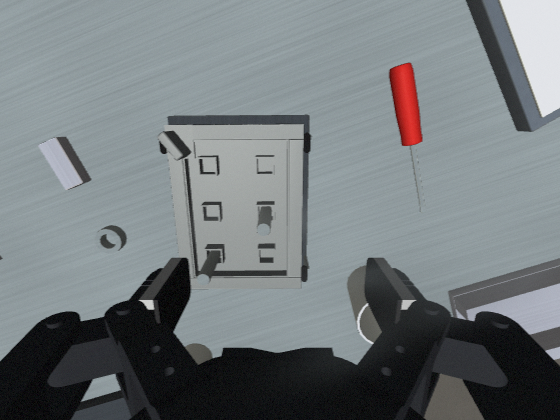

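The wrist view shows the grey tray with dowel tops at about (264,215) and (204,278) and the tab at (175,145). All of these agree with the top camera to within 2 mm. I'll grasp dowel B now.

```bash
python3 -m inch '[[0,0,0,0.024,-0.024,-0.04,0],[0,0,0,0.024,-0.024,-0.08,0],[0,0,0,0.024,-0.024,-0.12,0],[0,0,0,0.024,-0.024,-0.161,0],[0,0,0,0.024,-0.024,-0.161,0],[0,0,0,0.024,-0.024,-0.161,0],[0,0,0,0.024,-0.024,-0.161,0]]' 
python3 -m inch '[[0,0,0,0,0,0,1],[0,0,0,0,0,0,1],[0,0,0,0,0,0,1],[0,0,0,0,0,0,1],[0,0,0,0,0,0,1],[0,0,0,0,0,0,1],[0,0,0,0,0,0,1],[0,0,0,0,0,0,1]]' 40
```

```text
time: 2.35
position: [0.5895, 0.0095, 0.0797]
eef_rot: [[-0.943, 0.332, 0.005], [0.332, 0.943, 0.001], [-0.005, 0.002, -1.0]]
contact_force: [0.3, -0.8, -0.1]
grip_width: 0.0856
grip_force: 0.0
time: 3.15
position: [0.5875, 0.0085, 0.077]
eef_rot: [[-0.943, 0.333, 0.0], [0.333, 0.943, -0.0], [-0.0, 0.0, -1.0]]
contact_force: [-0.8, -0.2, 2.5]
grip_width: 0.0126
grip_force: 38.9
```

```bash
python3 -m inch '[[0,0,0,0,0,0.02,1],[0,0,0,0,0,0.05,1],[0,0,0,0,0,0.09,1],[0,0,0,-0.01,-0.045,0.11,1],[0,0,0,-0.02,-0.09,0.11,1],[0,0,0,-0.03,-0.135,0.11,1],[0,0,0,-0.04,-0.18,0.11,1],[0,0,0,-0.05,-0.225,0.11,1]]'; python3 -m inch '[[0,0,0,-0.01,-0.04,0,1],[0,0,0,-0.015,-0.08,0,1],[0,0,0,-0.019,-0.12,0,1],[0,0,0,-0.022,-0.16,0,1],[0,0,0,-0.022,-0.178,0,1],[0,0,0,-0.022,-0.178,0,1],[0,0,0,-0.022,-0.178,0,1]]'
python3 - <<'E'
from h import *
for n in('wrist','top'):
    s=snap(n);P=cloud(s)
    if n=='wrist': cv2.imwrite('pics/w2.png',s['pixels'])
    else: cv2.imwrite('pics/t2.png',cv2.resize(s['pixels'][170:270,390:490],None,fx=5,fy=5,interpolation=2))
E
```

```text
time: 3.95
position: [0.5365, -0.2178, 0.1863]
eef_rot: [[-0.943, 0.333, -0.001], [0.333, 0.943, 0.0], [0.001, 0.0, -1.0]]
contact_force: [0.6, -0.3, -0.8]
grip_width: 0.0128
grip_force: 39.3
time: 4.65
position: [0.5153, -0.3936, 0.1858]
eef_rot: [[-0.943, 0.334, -0.001], [0.334, 0.943, 0.002], [0.002, 0.002, -1.0]]
contact_force: [0.5, 0.6, -0.7]
grip_width: 0.0122
grip_force: 39.3
```

View pics/w2.png

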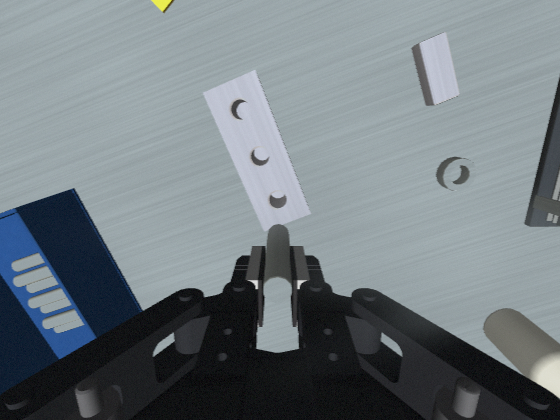

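The wrist view shows the dowel held upright, with its lower end at (278,228), and the three holes at (278,200), (260,156) and (239,109). I'll compare the dowel axis with the hole in this one camera.

```bash
cat >> h.py <<'E'
def hit(s,u,v,z):
    f=210/np.tan(np.radians(float(s['fov_y']))/2); d=s['orientation']@np.array([(u-s['cx'])/f,(v-s['cy'])/f,1]); return s['eye']+(z-s['eye'][2])/d[2]*d
E
python3 - <<'E'
from h import *
s=load('wrist');P=cloud(s)
# hole: points deep inside vs block-top rim: fit from mask of non-top pixels within block
top=(abs(P[...,2]-.05)<.004)
blk=cv2.morphologyEx(top.astype(np.uint8),cv2.MORPH_CLOSE,np.ones((31,31)))
m=((blk==1)&~top).astype(np.uint8);m[225:]=0
k,l,st,c=cv2.connectedComponentsWithStats(m)
for i in range(1,k):
    if st[i,4]>60:
        cn=cv2.findContours((l==i).astype(np.uint8),0,1)[0][0];(u,v),r=cv2.minEnclosingCircle(cn);print(st[i],u,v,r,hit(s,u,v,.05).round(4),hit(s,*c[i],.05).round(4))
Q=P[np.isfinite(P[...,2])&(np.hypot(P[...,0]-.515,P[...,1]+.394)<.03)]
for a in np.arange(.14,.18,.005):
    q=Q[(Q[:,2]>a)&(Q[:,2]<a+.005)]
    if len(q)>10:print(a.round(3),len(q),q[:,:2].min(0).round(4),q[:,:2].max(0).round(4),q[:,:2].mean(0).round(4))
print(s['eye'],env.observe()['position'])
E
```

```text
[232  99  18  20 283] 241.0 108.63157653808594 9.837140083312988 [ 0.427  -0.3972  0.05  ] [ 0.4272 -0.3977  0.05  ]
[251 147  18  18 250] 259.9587707519531 155.94845581054688 9.008930206298828 [ 0.4717 -0.3959  0.05  ] [ 0.4716 -0.3959  0.05  ]
[270 191  17  17 220] 277.8385925292969 199.08267211914062 8.423050880432129 [ 0.5163 -0.394   0.05  ] [ 0.5162 -0.3939  0.05  ]
0.145 61 [ 0.508  -0.3996] [ 0.5168 -0.3868] [ 0.51   -0.3919]
0.15 56 [ 0.508  -0.3993] [ 0.5173 -0.3868] [ 0.5104 -0.3915]
0.155 64 [ 0.5077 -0.4002] [ 0.5159 -0.3869] [ 0.5101 -0.392 ]
0.16 66 [ 0.508  -0.3998] [ 0.5159 -0.387 ] [ 0.5099 -0.3922]
0.165 80 [ 0.508  -0.4005] [ 0.5153 -0.3871] [ 0.51  -0.392]
0.17 76 [ 0.508  -0.4002] [ 0.5144 -0.3869] [ 0.5098 -0.3925]
0.175 83 [ 0.508  -0.3998] [ 0.5141 -0.3871] [ 0.5098 -0.3922]
[ 0.44682419 -0.37045005  0.32819317] [ 0.51642264 -0.3919765   0.18621908]
```

View pics/t2.png

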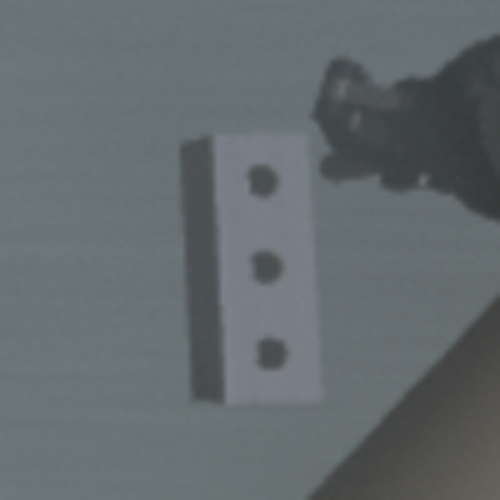

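```bash
python3 -m inch '[[0,0,0,0.001,-0.0005,-0.03,1],[0,0,0,0.001,-0.0005,-0.07,1],[0,0,0,0.001,-0.0005,-0.09,1],[0,0,0,0.001,-0.0005,-0.095,1],[0,0,0,0.001,-0.0005,-0.10,1],[0,0,0,0.001,-0.0005,-0.105,1],[0,0,0,0.001,-0.0005,-0.11,1],[0,0,0,0.001,-0.0005,-0.11,1]]'
```

```text
time: 5.55
position: [0.5225, -0.3953, 0.0808]
eef_rot: [[-0.944, 0.329, 0.012], [0.329, 0.944, -0.006], [-0.013, -0.002, -1.0]]
contact_force: [5.6, -2.6, 1.9]
grip_width: 0.0126
grip_force: 44.2
```

```bash
python3 -m inch '[[0,0,0,0,0,0,1],[0,0,0,0,0,0,1],[0,0,0,0,0,0,1]]'; python3 - <<'E'
from h import *
s=snap('wrist');cv2.imwrite('pics/w3.png',s['pixels'][120:330,150:430]);P=cloud(s);o=env.observe();print(o['position'],o['contact_force'],o['moment'])
Q=P[np.isfinite(P[...,2])&(np.hypot(P[...,0]-.517,P[...,1]+.394)<.02)]
for a in np.arange(.03,.1,.005):
    q=Q[(Q[:,2]>a)&(Q[:,2]<a+.005)]
    if len(q)>10:print(a.round(3),len(q),q[:,:2].min(0).round(4),q[:,:2].max(0).round(4),q[:,:2].mean(0).round(4))
E
```

```text
time: 5.85
position: [0.5225, -0.3954, 0.0798]
eef_rot: [[-0.944, 0.33, 0.011], [0.33, 0.944, -0.006], [-0.013, -0.002, -1.0]]
contact_force: [5.7, -3.5, 2.5]
grip_width: 0.0125
grip_force: 44.2
[ 0.52246662 -0.39539544  0.07974824] [ 5.59302805 -2.63939607  2.71463178] [-7.06902418e-01 -1.47216899e+00  4.63911373e-04]
0.04 14 [ 0.5108 -0.4028] [ 0.5221 -0.3868] [ 0.5171 -0.3976]
0.045 1437 [ 0.4971 -0.4138] [ 0.5328 -0.3741] [ 0.5119 -0.392 ]
0.05 514 [ 0.4971 -0.4139] [ 0.5317 -0.3743] [ 0.5114 -0.3923]
0.055 93 [ 0.5094 -0.4006] [ 0.5184 -0.387 ] [ 0.5119 -0.392 ]
0.06 98 [ 0.5102 -0.4003] [ 0.5182 -0.3873] [ 0.5123 -0.3928]
0.065 101 [ 0.5106 -0.4002] [ 0.5202 -0.3874] [ 0.5128 -0.3926]
0.07 101 [ 0.5111 -0.4   ] [ 0.5178 -0.3877] [ 0.5133 -0.3928]
0.075 111 [ 0.5114 -0.3997] [ 0.5179 -0.388 ] [ 0.5136 -0.3928]
0.08 184 [ 0.5073 -0.4045] [ 0.5205 -0.3796] [ 0.5134 -0.3927]
0.085 348 [ 0.507  -0.4119] [ 0.5215 -0.3757] [ 0.5137 -0.3932]
0.09 404 [ 0.5071 -0.4122] [ 0.5226 -0.3748] [ 0.5141 -0.3927]
0.095 465 [ 0.5068 -0.4121] [ 0.5222 -0.3748] [ 0.5141 -0.3934]
0.1 502 [ 0.5066 -0.4122] [ 0.5343 -0.3747] [ 0.5147 -0.3932]
```

View pics/w3.png

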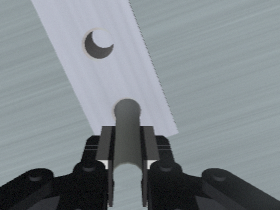

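The dowel is in the hole mouth, about 12 mm deep, leaning slightly and pushing +x by about 5 N. I'll ease it along x and feed it down.

```bash
python3 -m inch '[[0,0,0,0.003,-0.001,-0.002,1],[0,0,0,0.003,-0.001,-0.006,1],[0,0,0,0.003,-0.001,-0.010,1],[0,0,0,0.003,-0.001,-0.013,1],[0,0,0,0.003,-0.001,-0.013,1]]';
```

```text
time: 6.4
position: [0.5225, -0.3956, 0.0637]
eef_rot: [[-0.943, 0.331, 0.005], [0.331, 0.943, -0.002], [-0.005, -0.0, -1.0]]
contact_force: [6.0, -2.5, -0.7]
grip_width: 0.013
grip_force: 44.1
```

```bash
python3 -m inch '[[0,0,0,0,0,0,0],[0,0,0,0,0,0,0],[0,0,0,0,0,0,0],[0,0,0,0,0,0,0],[0,0,0,0,0,0,0],[0,0,0,0,0,0.04,0],[0,0,0,0,0,0.08,0],[0,0,0,0,0,0.12,0]]'; python3 - <<'E'
from h import *
s=snap('wrist');cv2.imwrite('pics/w4.png',s['pixels']);P=cloud(s);print(env.observe()['position'])
Q=P[np.isfinite(P[...,2])&(np.hypot(P[...,0]-.517,P[...,1]+.394)<.02)]
for a in np.arange(.055,.11,.005):
    q=Q[(Q[:,2]>a)&(Q[:,2]<a+.005)]
    if len(q)>10:print(a.round(3),len(q),q[:,:2].min(0).round(4),q[:,:2].max(0).round(4),q[:,:2].mean(0).round(4))
E
```

```text
time: 7.2
position: [0.5188, -0.3958, 0.1848]
eef_rot: [[-0.943, 0.334, -0.001], [0.334, 0.943, 0.001], [0.001, 0.0, -1.0]]
contact_force: [0.7, -0.9, -0.0]
grip_width: 0.0857
grip_force: 0.0
[ 0.5219805  -0.39901164  0.19359146]
0.055 16 [ 0.5088 -0.3992] [ 0.5168 -0.3872] [ 0.5107 -0.3932]
0.06 14 [ 0.5089 -0.3976] [ 0.5138 -0.3873] [ 0.5101 -0.3918]
0.065 19 [ 0.5089 -0.399 ] [ 0.5155 -0.387 ] [ 0.5107 -0.3918]
0.07 21 [ 0.5085 -0.3987] [ 0.5148 -0.3869] [ 0.5102 -0.392 ]
0.075 161 [ 0.5086 -0.4007] [ 0.5223 -0.3869] [ 0.5151 -0.3936]
0.08 43 [ 0.5102 -0.3997] [ 0.5208 -0.387 ] [ 0.5152 -0.3937]
```

Dowel B stands fully down: its top is at 0.08 and it is upright at (0.5155, -0.394). Next is dowel A.

```bash
python3 -m inch '[[0,0,0,0.099,0.326,0,0],[0,0,0,0.099,0.326,0,0],[0,0,0,0.099,0.326,0,0],[0,0,0,0.099,0.326,0,0],[0,0,0,0.099,0.326,0,0],[0,0,0,0.099,0.326,0,0],[0,0,0,0.099,0.326,0,0],[0,0,0,0.099,0.326,0,0]]'; python3 -m inch '[[0,0,0,0,0,-0.0,0],[0,0,0,0,0,-0.03,0],[0,0,0,0,0,-0.06,0],[0,0,0,0,0,-0.09,0],[0,0,0,0,0,-0.107,0],[0,0,0,0,0,-0.107,0],[0,0,0,0,0,-0.107,0],[0,0,0,0,0,-0.107,0]]'; python3 -m inch '[[0,0,0,0,0,0,1],[0,0,0,0,0,0,1],[0,0,0,0,0,0,1],[0,0,0,0,0,0,1],[0,0,0,0,0,0,1],[0,0,0,0,0,0,1],[0,0,0,0,0,0,1],[0,0,0,0,0,0,1]]'
```

```text
time: 8.05
position: [0.6205, -0.0585, 0.1828]
eef_rot: [[-0.948, 0.32, 0.0], [0.32, 0.948, 0.008], [0.002, 0.007, -1.0]]
contact_force: [-0.7, 0.5, -0.3]
grip_width: 0.0851
grip_force: 0.0
time: 8.85
position: [0.6195, -0.0714, 0.0786]
eef_rot: [[-0.942, 0.335, 0.003], [0.335, 0.942, -0.001], [-0.003, 0.0, -1.0]]
contact_force: [-0.7, -0.2, -0.2]
grip_width: 0.085
grip_force: 0.0
time: 9.65
position: [0.6185, -0.0699, 0.0769]
eef_rot: [[-0.943, 0.333, 0.0], [0.333, 0.943, 0.0], [-0.0, 0.0, -1.0]]
contact_force: [-0.4, -0.2, 1.7]
grip_width: 0.0127
grip_force: 39.0
```

```bash
python3 -m inch '[[0,0,0,0,0,0.03,1],[0,0,0,0,0,0.07,1],[0,0,0,0,0,0.09,1],[0,0,0,-0.02,-0.035,0.09,1],[0,0,0,-0.045,-0.075,0.09,1],[0,0,0,-0.07,-0.115,0.09,1],[0,0,0,-0.095,-0.155,0.09,1],[0,0,0,-0.12,-0.2,0.09,1]]'; python3 -m inch '[[0,0,0,-0.02,-0.04,0,1],[0,0,0,-0.04,-0.08,0,1],[0,0,0,-0.065,-0.12,0,1],[0,0,0,-0.072,-0.128,0,1],[0,0,0,-0.072,-0.128,-0.03,1],[0,0,0,-0.072,-0.128,-0.05,1],[0,0,0,-0.072,-0.128,-0.05,1],[0,0,0,-0.072,-0.128,-0.05,1]]'
python3 -m inch '[[0,0,0,0,0,0,1],[0,0,0,0,0,0,1],[0,0,0,0,0,0,1]]'
python3 - <<'E'
from h import *
s=snap('wrist');P=cloud(s)
top=(abs(P[...,2]-.05)<.004)
blk=cv2.morphologyEx(top.astype(np.uint8),cv2.MORPH_CLOSE,np.ones((31,31)))
m=((blk==1)&~top).astype(np.uint8)
k,l,st,c=cv2.connectedComponentsWithStats(m)
for i in range(1,k):
    if st[i,4]>60: print(st[i],hit(s,*c[i],.05).round(4))
Q=P[np.isfinite(P[...,2])&(np.hypot(P[...,0]-.426,P[...,1]+.3975)<.02)]
for a in np.arange(.055,.12,.005):
    q=Q[(Q[:,2]>a)&(Q[:,2]<a+.005)]
    if len(q)>10:print(a.round(3),len(q),q[:,:2].min(0).round(4),q[:,:2].max(0).round(4),q[:,:2].mean(0).round(4))
print(env.observe()['position'])
E
```

```text
time: 10.45
position: [0.4979, -0.2692, 0.1665]
eef_rot: [[-0.943, 0.332, -0.0], [0.332, 0.943, 0.001], [0.0, 0.001, -1.0]]
contact_force: [1.2, 0.3, -1.5]
grip_width: 0.0126
grip_force: 39.4
time: 11.25
position: [0.4272, -0.3963, 0.1167]
eef_rot: [[-0.943, 0.333, -0.001], [0.333, 0.943, 0.0], [0.001, 0.0, -1.0]]
contact_force: [-0.3, -1.1, -0.3]
grip_width: 0.0124
grip_force: 39.4
time: 11.55
position: [0.4277, -0.3971, 0.1178]
eef_rot: [[-0.943, 0.333, 0.002], [0.333, 0.943, -0.001], [-0.002, -0.001, -1.0]]
contact_force: [-0.7, -0.1, -0.6]
grip_width: 0.0126
grip_force: 39.4
[266 209  24  37 723] [ 0.4331 -0.3997  0.05  ]
[ 11 318  30   9 142] [ 0.4441 -0.6241  0.05  ]
0.075 38 [ 0.4206 -0.402 ] [ 0.428  -0.3906] [ 0.4225 -0.3952]
0.08 56 [ 0.4204 -0.4026] [ 0.4279 -0.3906] [ 0.4225 -0.3959]
0.085 61 [ 0.4206 -0.404 ] [ 0.4292 -0.3906] [ 0.4228 -0.3953]
0.09 67 [ 0.4206 -0.4033] [ 0.4285 -0.3907] [ 0.4225 -0.3958]
0.095 69 [ 0.4205 -0.4028] [ 0.4283 -0.3906] [ 0.4225 -0.3956]
0.1 81 [ 0.4206 -0.4042] [ 0.4279 -0.3906] [ 0.4225 -0.3957]
0.105 76 [ 0.4205 -0.4037] [ 0.4274 -0.3907] [ 0.4223 -0.3957]
0.11 92 [ 0.4205 -0.403 ] [ 0.4269 -0.3908] [ 0.4224 -0.3958]
0.115 93 [ 0.4203 -0.4026] [ 0.4269 -0.3907] [ 0.4223 -0.3957]
[ 0.42754044 -0.39700467  0.1176224 ]
```

```bash
python3 -m inch '[[0,0,0,-0.001,-0.0005,-0.008,1],[0,0,0,-0.001,-0.0005,-0.016,1],[0,0,0,-0.001,-0.0005,-0.022,1],[0,0,0,-0.001,-0.0005,-0.025,1],[0,0,0,-0.001,-0.0005,-0.028,1],[0,0,0,-0.001,-0.0005,-0.031,1],[0,0,0,-0.001,-0.0005,-0.034,1],[0,0,0,-0.001,-0.0005,-0.036,1]]'
```

```text
time: 12.4
position: [0.426, -0.3971, 0.0805]
eef_rot: [[-0.943, 0.333, -0.0], [0.333, 0.943, 0.0], [0.0, 0.0, -1.0]]
contact_force: [0.2, 0.5, -2.2]
grip_width: 0.0128
grip_force: 39.5
```

Clean entry. I'll feed it down to TCP z of about 0.057, then release and retreat.

```bash
python3 -m inch '[[0,0,0,0,0,-0.005,1],[0,0,0,0,0,-0.01,1],[0,0,0,0,0,-0.015,1],[0,0,0,0,0,-0.02,1],[0,0,0,0,0,-0.023,1],[0,0,0,0,0,-0.023,1]]'; python3 -m inch '[[0,0,0,0,0,0,0],[0,0,0,0,0,0,0],[0,0,0,0,0,0,0],[0,0,0,0,0,0,0],[0,0,0,0,0,0,0],[0,0,0,0,0,0.05,0],[0,0,0,0,0,0.1,0],[0,0,0,0,0,0.13,0]]'; python3 - <<'E'
from h import *
s=snap('wrist');P=cloud(s);o=env.observe();print(o['position'],o['q'])
for c in((.426,-.3975),(.5155,-.394)):
  Q=P[np.isfinite(P[...,2])&(np.hypot(P[...,0]-c[0],P[...,1]-c[1])<.02)]
  for a in np.arange(.055,.11,.01):
    q=Q[(Q[:,2]>a)&(Q[:,2]<a+.01)]
    if len(q)>10:print(a.round(3),len(q),q[:,:2].min(0).round(4),q[:,:2].max(0).round(4),q[:,2].max().round(4))
E
```

```text
time: 13.0
position: [0.4259, -0.3969, 0.0572]
eef_rot: [[-0.943, 0.333, -0.001], [0.333, 0.943, 0.001], [0.001, 0.0, -1.0]]
contact_force: [-0.8, 0.2, -1.4]
grip_width: 0.0125
grip_force: 39.5
time: 13.8
position: [0.427, -0.3987, 0.1919]
eef_rot: [[-0.943, 0.334, 0.004], [0.334, 0.943, -0.004], [-0.005, -0.002, -1.0]]
contact_force: [0.4, -0.5, -0.6]
grip_width: 0.0855
grip_force: 0.0
[ 0.42879393 -0.40079161  0.19652114] [ 17.8250061   24.97388759  33.76805129  85.67100364 -14.33355025
  72.86638698 123.68440798]
0.055 35 [ 0.4188 -0.4043] [ 0.4258 -0.3907] 0.0647
0.065 37 [ 0.4187 -0.4039] [ 0.4253 -0.3907] 0.0746
0.075 190 [ 0.4189 -0.4043] [ 0.4325 -0.3907] 0.081
0.055 64 [ 0.5084 -0.4002] [ 0.515  -0.3869] 0.0649
0.065 73 [ 0.5083 -0.4003] [ 0.5145 -0.387 ] 0.0749
0.075 161 [ 0.5086 -0.4006] [ 0.5216 -0.3871] 0.081
```

Both dowels are down, with tops at 0.080 and axes about 89 mm apart. Now I'll hover over the tab, turned +37° so the fingers close across its thickness.

```bash
python3 -m inch '[[0,0,0.08,0.006,0.043,0,0],[0,0,0.16,0.012,0.086,0,0],[0,0,0.24,0.018,0.129,0,0],[0,0,0.32,0.025,0.172,0,0],[0,0,0.40,0.033,0.215,0,0],[0,0,0.48,0.041,0.258,0,0],[0,0,0.56,0.048,0.3,0,0],[0,0,0.645,0.055,0.345,0,0]]'; python3 -m inch '[[0,0,0,0,0,-0.01,0],[0,0,0,0,0,-0.02,0],[0,0,0,0,0,-0.02,0],[0,0,0,0,0,-0.02,0]]'; python3 - <<'E'
from h import *
s=snap('wrist');P=cloud(s);o=env.observe();print(o['position'],o['eef_rot'],o['q'])
m=((P[...,2]>.07)&(P[...,2]<.088)&(np.hypot(P[...,0]-.481,P[...,1]+.052)<.04)).astype(np.uint8)
k,l,st,c=cv2.connectedComponentsWithStats(m)
for i in range(1,k):
    if st[i,4]>20: q=P[l==i];q=q[q[:,2]>.077];print(st[i],len(q),q[:,2].max(),cv2.minAreaRect(q[:,:2].astype(np.float32)))
E
```

```text
time: 14.65
position: [0.4811, -0.0509, 0.1878]
eef_rot: [[-0.953, -0.303, 0.001], [-0.303, 0.953, -0.0], [-0.001, -0.0, -1.0]]
contact_force: [0.2, -0.1, -0.1]
grip_width: 0.0854
grip_force: 0.0
time: 15.05
position: [0.4805, -0.0542, 0.1674]
eef_rot: [[-0.955, -0.297, -0.001], [-0.297, 0.955, -0.001], [0.001, -0.0, -1.0]]
contact_force: [0.3, -0.4, 0.6]
grip_width: 0.0855
grip_force: 0.0
[ 0.48090147 -0.05405961  0.16777726] [[-9.54850130e-01 -2.97087902e-01 -9.34064084e-05]
 [-2.97087792e-01  9.54849970e-01 -6.16111403e-04]
 [ 2.72228350e-04 -5.60544149e-04 -9.99999806e-01]] [-11.40548995  13.03996453  18.75434613 102.93741631  -4.56039238
  64.7642998  116.12836733]
[274 195  13  38 460] 431 0.08217888794661907 ((0.4814646542072296, -0.051999740302562714), (0.029629506170749664, 0.009802999906241894), 17.796863555908203)
```

```bash
python3 -m inch '[[0,0,0,0,0,-0.03,0],[0,0,0,0,0,-0.06,0],[0,0,0,0,0,-0.085,0],[0,0,0,0,0,-0.1,0],[0,0,0,0,0,-0.108,0],[0,0,0,0,0,-0.112,0],[0,0,0,0,0,-0.112,0],[0,0,0,0,0,-0.112,0]]'; python3 -m inch '[[0,0,0,0,0,0,1],[0,0,0,0,0,0,1],[0,0,0,0,0,0,1],[0,0,0,0,0,0,1],[0,0,0,0,0,0,1],[0,0,0,0,0,0,1],[0,0,0,0,0,0,1],[0,0,0,0,0,0,1]]' 90
```

```text
time: 15.9
position: [0.482, -0.0525, 0.0567]
eef_rot: [[-0.954, -0.3, 0.002], [-0.3, 0.954, -0.0], [-0.002, -0.001, -1.0]]
contact_force: [0.3, 0.0, -0.2]
grip_width: 0.0853
grip_force: 0.0
time: 16.7
position: [0.4811, -0.052, 0.056]
eef_rot: [[-0.954, -0.301, -0.0], [-0.301, 0.954, 0.0], [0.0, 0.0, -1.0]]
contact_force: [-1.9, 0.4, 4.6]
grip_width: 0.0081
grip_force: 88.5
```

The tab is gripped. I'll peel slowly, pivoting about the far corner.

```bash
python3 -m inch '[[-0.006,0.019,0,0,0,0.0044,1],[-0.012,0.038,0,0.0005,0,0.0087,1],[-0.018,0.057,0,0.001,0.0003,0.013,1],[-0.024,0.076,0,0.0013,0.0004,0.0174,1],[-0.03,0.095,0,0.002,0.0006,0.0217,1],[-0.036,0.114,0,0.0024,0.0007,0.026,1],[-0.036,0.114,0,0.0024,0.0007,0.026,1],[-0.036,0.114,0,0.0024,0.0007,0.026,1]]'; python3 - <<'E'
from h import *
s=snap('wrist');P=cloud(s)
s=snap('scene');cv2.imwrite('pics/s5.png',cv2.resize(s['pixels'][200:310,190:360],None,fx=4,fy=4,interpolation=2))
E
```

```text
time: 17.5
position: [0.484, -0.0517, 0.0814]
eef_rot: [[-0.947, -0.3, -0.112], [-0.298, 0.954, -0.036], [0.118, -0.001, -0.993]]
contact_force: [0.9, -1.1, 0.1]
grip_width: 0.0082
grip_force: 88.9
```

View pics/s5.png

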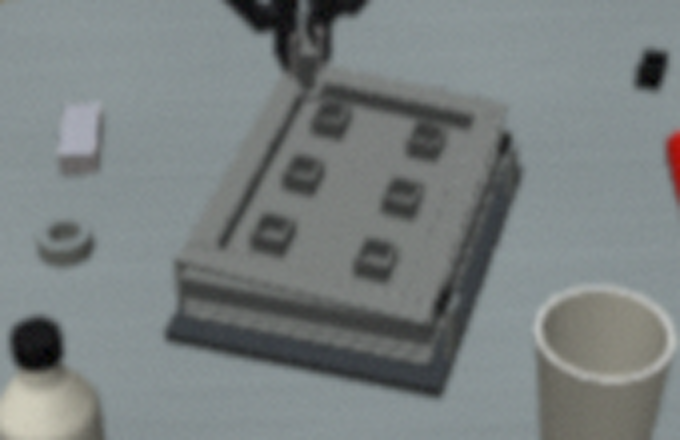

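The scene view shows the tab side raised and the far corner (435,320) low. I'll measure the tilt and the far-corner height.

```bash
cat > m.py <<'E'
from h import *
for n in('scene','top'):
    s=snap(n);P=cloud(s).reshape(-1,3)
    C=np.array([.576,-.022]);a=np.radians(-19.2);X=np.array([np.cos(a),np.sin(a)]);Y=np.array([-X[1],X[0]])
    L=np.c_[(P[:,:2]-C)@X,(P[:,:2]-C)@Y]
    m=(abs(L[:,0])<.098)&(abs(L[:,1])<.073)&((abs(L[:,0])>.086)|(abs(L[:,1])>.064))&(P[:,2]>.035)&(P[:,2]<.1)
    for k in range(3):
        A=np.c_[L[m],np.ones(m.sum())];w=np.linalg.lstsq(A,P[m,2],rcond=None)[0];r=P[:,2]-np.c_[L,np.ones(len(L))]@w;m=m&(abs(r)<.006)
    print(n,m.sum(),'slope',np.hypot(*w[:2]).round(3),w.round(4),'far top z',(w@[.095,.07,1]).round(4),'other corners',[(w@[x,y,1]).round(4) for x,y in((-.08,-.06),(-.095,.07),(.095,-.07))])
E
python3 m.py
```

```text
scene 637 slope 0.116 [-0.0922 -0.0698  0.0622] far top z 0.0485 other corners [np.float64(0.0737), np.float64(0.0661), np.float64(0.0583)]
top 537 slope 0.115 [-0.0912 -0.0704  0.0618] far top z 0.0482 other corners [np.float64(0.0733), np.float64(0.0655), np.float64(0.0581)]
```

The tilt is 0.115 rad and the far corner is still down, so the peel condition is met. Next I'll lift straight up, level the tray and carry it across.

```bash
python3 -m inch '[[0,0,0,0,0,0.006,1],[0,0,0,0,0,0.012,1],[0,0,0,0,0,0.02,1],[0,0,0,0,0,0.03,1],[0,0,0,0,0,0.045,1],[0,0,0,0,0,0.065,1],[0.018,-0.057,0,0,0,0.085,1],[0.036,-0.114,0,0,0,0.105,1]]'; python3 -m inch '[[0,0,0,-0.008,0.03,0,1],[0,0,0,-0.016,0.065,0,1],[0,0,0,-0.024,0.1,0,1],[0,0,0,-0.032,0.135,0,1],[0,0,0,-0.04,0.17,0,1],[0,0,0,-0.046,0.205,0,1],[0,0,0,-0.052,0.235,0,1],[0,0,0,-0.056,0.26,0,1]]'; python3 -m inch '[[0,0,0,-0.008,0.03,0,1],[0,0,0,-0.016,0.065,0,1],[0,0,0,-0.024,0.1,0,1],[0,0,0,-0.03,0.13,0,1],[0,0,0,-0.035,0.152,0,1],[0,0,0,-0.035,0.152,0,1],[0,0,0,-0.035,0.152,0,1],[0,0,0,-0.035,0.152,0,1]]'; python3 - <<'E'
from h import *
s=snap('top');cv2.imwrite('pics/t6.png',s['pixels']);P=cloud(s)[120:330,60:250].reshape(-1,3)
Q=P[(P[:,2]>.12)&(P[:,2]<.2)&(np.hypot(P[:,0]-.49,P[:,1]-.39)<.12)]
w=np.linalg.lstsq(np.c_[Q[:,:2],np.ones(len(Q))],Q[:,2],rcond=None)[0];print(len(Q),Q.mean(0),w,cv2.minAreaRect(Q[:,:2].astype(np.float32)));print(env.observe()['position'])
E
```

```text
time: 18.5
position: [0.4838, -0.0513, 0.1881]
eef_rot: [[-0.954, -0.301, 0.002], [-0.301, 0.954, 0.0], [-0.002, -0.0, -1.0]]
contact_force: [-0.2, 0.5, -1.9]
grip_width: 0.0085
grip_force: 88.7
time: 19.3
position: [0.4264, 0.2106, 0.1875]
eef_rot: [[-0.953, -0.303, -0.0], [-0.303, 0.953, 0.001], [-0.0, 0.001, -1.0]]
contact_force: [0.2, 0.1, -1.7]
grip_width: 0.0083
grip_force: 88.6
time: 20.1
position: [0.3932, 0.359, 0.187]
eef_rot: [[-0.954, -0.299, 0.0], [-0.299, 0.954, -0.001], [-0.0, -0.001, -1.0]]
contact_force: [1.0, 0.1, -1.1]
grip_width: 0.0087
grip_force: 88.7
4604 [0.5023986  0.38828334 0.16950507] [ 0.0208291  -0.00886489  0.16248265] ((0.4881385564804077, 0.3879668712615967), (0.1517621874809265, 0.1991473138332367), 70.52965545654297)
[0.39329217 0.35890861 0.18702118]
```

View pics/t6.png

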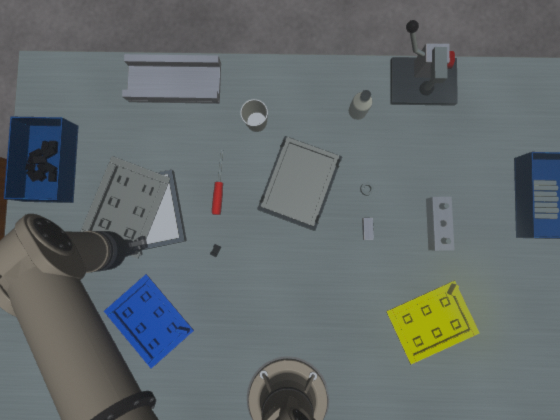

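The tray centre is at (0.488, 0.388), against (0.488, 0.390) for the light plate. It is level within 0.02 rad at about 0.17 m. The stack at (300,182) and the bystanders have not moved, and dowels are in the block at (444,206) and (445,240). I'll let it settle and hand in.

```bash
python3 -m inch '[[0,0,0,0,0,0,1],[0,0,0,0,0,0,1],[0,0,0,0,0,0,1]]'; python3 -c "
from station import env;print(env.job_done())"
```

```text
time: 20.45
position: [0.3927, 0.3601, 0.1869]
eef_rot: [[-0.954, -0.3, 0.0], [-0.3, 0.954, 0.0], [-0.0, 0.0, -1.0]]
contact_force: [0.5, -0.1, -1.7]
grip_width: 0.0081
grip_force: 88.7
the job is handed in; nothing more can be done
None
```

I handed the job in at 20.5 s (no verdict came back): both dowels measured fully down in the pin block, the tray was peeled tab corner first at 0.115 rad with the far corner still down, and the arm is holding it level about 0.17 m up over the light plate.

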